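Slide the bobbin cassette under the sprung cover

ROBOT

A 6-joint arm with a two-finger parallel gripper is mounted at the origin on the work surface. World frame = base frame: x ahead of the robot, y to its left, z up, the work surface at z = 0. Lengths are in m, angles in rad, forces in N, time in s.
With the tool pointing down it reaches from about 0.35 to 0.975 m from the base axis. Payload 4.9 kg.
Tool frame: the origin (TCP) lies between the finger pads; the fingertips stand 19 mm ahead of it and the grasp point (between the pads) is the TCP; z points along the fingers, y is the line along which they close (so a half turn about z gives the same grasp; the last joint's range is limited). The gripper opens to 85 mm and grips with 20 to 120 N. Pads are 22 mm wide; open, the fingers measure 114 mm over their backs; the gripper's body (76 mm by 85 mm) begins 54 mm behind the grasp point. The pads swing forward as they close: fully open they stand 13 mm farther back than shut.
Start: joints at [1.216, 0.053, 1.613, -0, 1.476, -0.119], TCP at [0.146, 0.608, 0.22] pointing down, gripper open.
Joint ranges: [-3.01, 3.01], [-1.01, 2.22], [0.06, 2.58], [-1.02, 4.17], [0.09, 2.62], [-3.14, 3.14]. Speed limits (rad/s): [2.57, 2.57, 3.14, 3.14, 3.14, 3.14].

INTERFACE

Orientations are given as a rotation vector (axis times angle).
In Python, from station import ctrl gives the robot as it stands. The module is installed in compiled form; this text tells all that it offers.
- The arm moves only by the tool servo_tool, never from a script. Its argument "increments" is a list that holds one entry, the list of rows, each a list of 5 numbers: the finger opening in cm, from 0 to 8.54, then the shift along the tool's x, y, z in cm, then the turn about the tool's z in degrees. A call has 1 to 5 rows; each row is the pose to reach, as a shift and turn from the pose commanded when the call began, along the tool's axes at that moment; what a row does not reach only later rows make up. A row lasts 1/10 s, in which the tool goes at most 50 mm and 8.59 degrees, less where a joint would pass 70% of its speed; a pose out of reach is approached as far as the arm can. A call with a gripper value outside its range is refused whole. The fingers move at their own pace and stop on an object; "newtons" is the grip in N (left out, the last holds). Time passes only in rows, so rows that repeat a pose let the fingers close. It gives the time, the measured TCP pose, the force, the opening and the grip force at its end, in the units of the state.
- ctrl.get_obs(): the state, without advancing time (a new reading comes with each control period).
- ctrl.get_image(name): name is "scene" or "top"; returns a dict with "img" (480x640x3 uint8, red, green, blue), "fx", "fy", "cx", "cy" (pixels), "k1" (the pictures are not rectified: a ray, as slopes to the right and down, at radius r is drawn at 1 + k1 r^2 times it, then the intrinsics apply), "rvec" (rotation vector, rad) and "tvec" (3), from world to camera coordinates, as OpenCV has them. Camera axes: x right, y down, z forward; pixel columns grow to the right and rows downward; lengths in m; the calibration is good to about 2 mm. A picture is of the moment at which its call begins. There is no depth.
- ctrl.finish_job(): hands the job in; it is judged then, once.
The state is a dict: "t": time; "q": joint angles; "dq": joint speeds; "effort": joint torques, N m; "tool_pos": TCP position; "tool_rot": TCP orientation; "contact_force": force on the tool from outside, world axes, zero at the start; "wrist_torque": the same for the moment, N m; "opening": finger opening in m; "grip_force": force on a finger pad.
Only numpy, scipy, OpenCV 4.12 (cv2) and the standard library are available. Lean on these libraries where they do the work, as an engineer would, in place of code of your own. Each camera call takes 0.05 s, during which the arm holds its last target. There are 200 camera calls.

TASK

Load the bobbin cassette into its dock: with one fingertip push the red bar outwards to swing the spring-closed yellow cover up and keep it held open, and with the other fingertip push the cassette along its lane under the cover, fully home against the blue end stop. Then let go of the bar so that the cover springs down onto the cassette, and move the hand clear. Only push: do not lift or tip the cassette, and leave the spool, the tin and the chalk box where they stand.

Things in the scene. Friction and masses are not known exactly. Their poses are not given: they have to be found in the camera images.
- dock: Fixed aluminium loading dock, plate 215 x 104 x 6 mm (spans x -140 to +75, y -47 to +57). Origin: table height, centre line of the cassette's lane, at the mouth, where the cover begins. x: direction in which the cassette is pushed in; y: towards the cover's hinge; z up. Guide rails with inner faces at y = -25 and +25, tops at z = 10, run from x = -115 to +48.
- hinge (a point): Hinge axis of the cover at the mouth: dock's x 0, y +43, z 36 mm; the axis is parallel to the dock's x. Under it stands a blue hinge wall: x +2 to +52, y +39 to +47, up to z = 34. In front of the mouth there is nothing above the rails but the red bar.
- cover (a joint): Yellow cover's angle (rad): 0 closed, stop at 0.8. Plate over x +2 to +50, reaching 66 mm from the hinge across the lane (to -y); closed it slopes down 0.40 rad to 10 mm above the table and blocks the cassette. The cassette passes from about 0.4; 0.55 to 0.75 gives room. Released on a docked cassette it lies at about 0.22. A spring closes it: 1.5 N at the bar closed, 4 N fully open.
- bar_end (a point): Free end (dock's x = -133 mm, on the centre line) of the red bar, a round rod 8 mm thick, rigid with the cover, parallel to the lane, 24 mm from the hinge axis. At cover angle a its centre is at y = 43 + 24 sin(a - 0.40), z = 36 + 24 cos(a - 0.40) mm in the dock's frame. Pushed towards +y from its lane side it opens the cover.
- bar_mid (a point): Point on the same red bar's centre line at the dock's x = -65 mm, the middle of its free length (x -133 to 0). A finger can push here or anywhere on the free length, and slide along the bar while holding it. Closed: y 34, z 58 mm; at 0.6 rad: y 48, z 60.
- cassette_mid (a point): Centre of the bobbin cassette: loose grey block 60 (along the lane) x 44 x 20 mm high, 0.1 to 0.2 kg, three coloured bobbins in its top. It lies on the dock's plate (underside 6 mm above the table), between the rails, in front of the mouth.
- home (a point): Where the cassette's centre is when fully home (fixed point, dock's x +18, z 16 mm): its front then touches the blue end stop (face at x = +48, 28 mm high) and its rear sticks out 12 mm in front of the mouth, so the pushing finger never goes under the cover.
- spool_mid (a point): Centre of a red thread spool, 48 mm diameter x 56 mm high, loose, upright: leave alone.
- tin_mid (a point): Centre of a round pin tin with a pale lid and a green band, 56 mm diameter x 45 mm high, loose, upright: leave alone.
- chalk_mid (a point): Centre of a small blue chalk box 55 x 35 x 22 mm, loose: leave alone.
Not all that is in view belongs to the job. Of the things like the part that bears cassette_mid, leave any that is brown or green; of the rest the smaller one is meant.

How it is judged:
On the way, in this order (a step that is already met when the one before it is completed fails the run):
1. a finger holds the cover open while the cassette is still in front of it (value of joint cover above 0.4 rad and contact force between the fingers and cover above 0.3 N and x of cassette_mid in the frame of dock below -0.025 m), for 0.1 s.
2. a finger pushes the cassette well under the cover while a finger still holds the cover up (value of joint cover above 0.3 rad and contact force between the fingers and cover above 0.3 N and contact force between the fingers and cassette above 0.05 N and x of cassette_mid in the frame of dock above 0.01 m), for 0.05 s.
At the end, for the whole second after the job is handed in: The cassette lies flat, in line with the lane and at rest, its front within 3.5 mm of the end stop (centre within 6 mm of the home point), and the released cover rests on top of it (cover angle 0.12 to 0.33 rad, pressing with more than 0.2 N) (horizontal distance between cassette_mid and home below 0.006 m and x of cassette_mid in the frame of dock above 0.0145 m and angle between the x axis of cassette_mid and the x axis of dock, either way round below 0.12 rad and angle between cassette_mid's own z axis and vertical below 0.06 rad and value of joint cover between 0.12 and 0.33 rad and contact force between cover and cassette above 0.2 N and linear speed of cassette below 0.01 m/s); the robot touches nothing.
It fails at once if the cassette is lifted or tipped (z of cassette_mid in the frame of dock above 0.024 m or angle between cassette_mid's own z axis and vertical above 0.3 rad).
It fails at once if a bystander (spool, tin or chalk box) is moved by more than 15 mm (distance of any of spool_mid, tin_mid, chalk_mid from where it was at the start of the episode above 0.015 m).
It also fails if it takes over 42 s, if anything falls off the work surface, if the arm or the gripper's body presses on something with over 40 N, if the wrist force passes 120 N, or if a joint passes its speed limit or range.

## Working session

There is one attempt and no reset: what is moved stays moved. The work goes in short steps, Python scripts to look and compute and a tool call to move; the robot and the scene stay as the last step left them, time stands still between calls to the robot, and variables do not carry over. Pictures are saved under pics/ and viewed, at most 10 in all, crops included, and the job is handed in when it is done.

Besides the shell and the picture viewer there is one more tool, called as name(argument=value, ...), one argument or row to a line, values as JSON. servo_tool: Moves the arm, as the interface text tells. Its arguments: {"type":"object","properties":{"increments":{"type":"array"},"newtons":{"type":"number"}},"required":["increments"]}

```bash
mkdir -p pics; cat > h.py <<'E'
import numpy as np, cv2
from station import ctrl
def shot(n,f):
    d=ctrl.get_image(n); np.savez(f'pics/{f}.npz',**d); cv2.imwrite(f'pics/{f}.png',d['img'][:,:,::-1]); return d
def ray(d,u,v):
    K=np.array([[d['fx'],0,d['cx']],[0,d['fy'],d['cy']],[0,0,1]],float)
    p=cv2.undistortPoints(np.array([[[u,v]]],float),K,np.array([float(d['k1']),0,0,0]))[0,0]
    R=cv2.Rodrigues(np.array(d['rvec'],float))[0]; t=np.array(d['tvec'],float)
    return -R.T@t, R.T@np.array([p[0],p[1],1])
def atz(d,u,v,z):
    c,r=ray(d,u,v); return c+r*(z-c[2])/r[2]
def proj(d,P):
    K=np.array([[d['fx'],0,d['cx']],[0,d['fy'],d['cy']],[0,0,1]],float)
    return cv2.projectPoints(np.array(P,float).reshape(-1,1,3),np.array(d['rvec'],float),np.array(d['tvec'],float),K,np.array([float(d['k1']),0,0,0]))[0][:,0]
E
python3 - <<'E'
from h import *
for n in('scene','top'):
    d=shot(n,n+'0'); print(n,{k:d[k] for k in d if k!='img'})
print(ctrl.get_obs())
E
```

```text
scene {'fx': 503.3867894090514, 'fy': 503.3867894090514, 'cx': 321.1228522244117, 'cy': 229.73563001020761, 'k1': -0.139314959920941, 'rvec': array([ 1.39192874,  1.97112904, -0.97968443]), 'tvec': array([ 0.12698254, -0.27566332,  1.2535868 ])}
top {'fx': 532.683856706184, 'fy': 532.683856706184, 'cx': 328.78353830896907, 'cy': 239.72187725722733, 'k1': -0.12394384517519706, 'rvec': array([ 2.16375333, -2.11399086,  0.15125178]), 'tvec': array([0.0494216 , 0.55686839, 1.04126025])}
{'t': 0.1, 'q': array([ 1.21597522e+00,  5.33294766e-02,  1.61415825e+00, -1.12431976e-05,
        1.47598787e+00, -1.19012876e-01]), 'dq': array([-0.00086618, -0.00258909, -0.00499812, -0.00089376, -0.00227437,
       -0.00060993]), 'effort': array([ 6.84257157e-04, -3.94904423e+01, -3.71360779e+01, -1.08426002e-04,
        3.92949645e-03, -7.56653833e-06]), 'tool_pos': array([0.14582505, 0.6071515 , 0.21916109]), 'tool_rot': array([-3.69496566e-01, -3.11935252e+00,  2.87882389e-03]), 'contact_force': array([ 0.38127334, -0.72469434, -0.26039603]), 'wrist_torque': array([-0.01494774,  0.01125514, -0.00378221]), 'grip_force': 0.0, 'opening': 0.08530119298600702}
```

View pics/scene0.png

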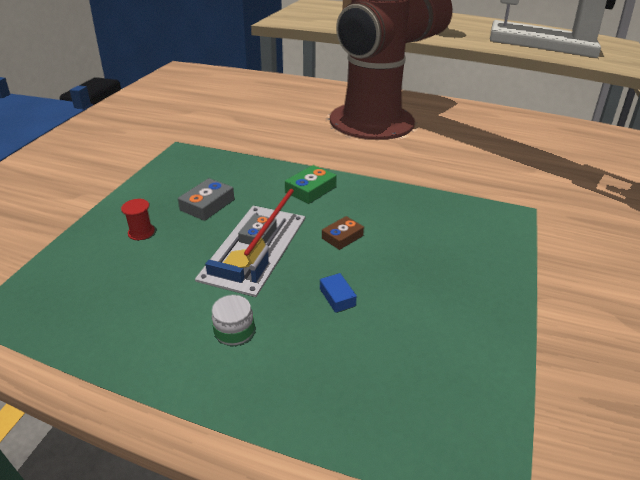

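View pics/top0.png

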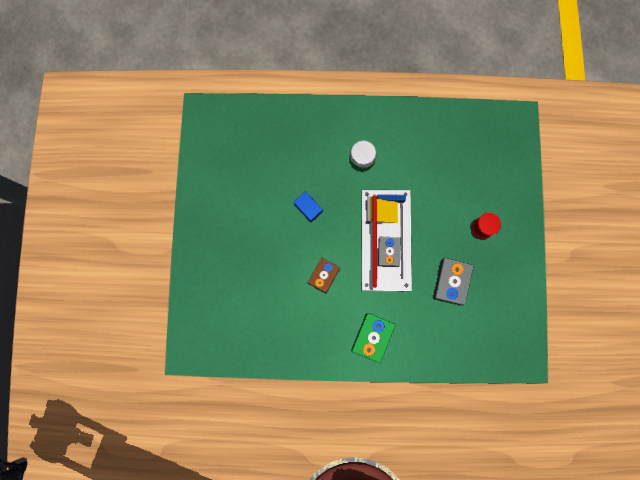

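Candidates for the cassette in top view: small grey (389,251) in the dock lane, larger grey (454,281), brown (323,275), green (374,337). Brown and green are excluded. Of the two greys, the smaller one in the lane fits. I'll confirm it in an enlarged crop.

```bash
python3 - <<'E'
from h import *
im=cv2.imread('pics/top0.png')[180:300,340:480]
cv2.imwrite('pics/crop0.png',cv2.resize(im,None,fx=5,fy=5,interpolation=cv2.INTER_CUBIC))
d=dict(np.load('pics/top0.npz'))
# plate outline fit
img=d['img'].astype(int); m=((img.min(2)>150)).astype(np.uint8); m[:180]=0;m[300:]=0;m[:,:350]=0;m[:,420:]=0
ys,xs=np.nonzero(m); print(cv2.minAreaRect(np.c_[xs,ys].astype(np.float32)))
for n,u,v,z in[('cass',389.5,251,.026),('spool',488,224,.056),('tin',363,154,.045),('chalk',308,206,.022),('bgrey',456,280,.026),('brown',324,274,.02),('green',375,336,.02)]: print(n,atz(d,u,v,z))
E
```

```text
((386.4999694824219, 239.99996948242188), (48.99999237060547, 99.99998474121094), 0.0)
cass [ 0.53736489 -0.06304367  0.026     ]
spool [ 0.59318495 -0.26101786  0.056     ]
tin [ 0.73758295 -0.004726    0.045     ]
chalk [0.6290426  0.10780386 0.022     ]
bgrey [ 0.48030845 -0.20063939  0.026     ]
brown [0.48739993 0.07074603 0.02      ]
green [ 0.36350316 -0.03586316  0.02      ]
```

View pics/crop0.png

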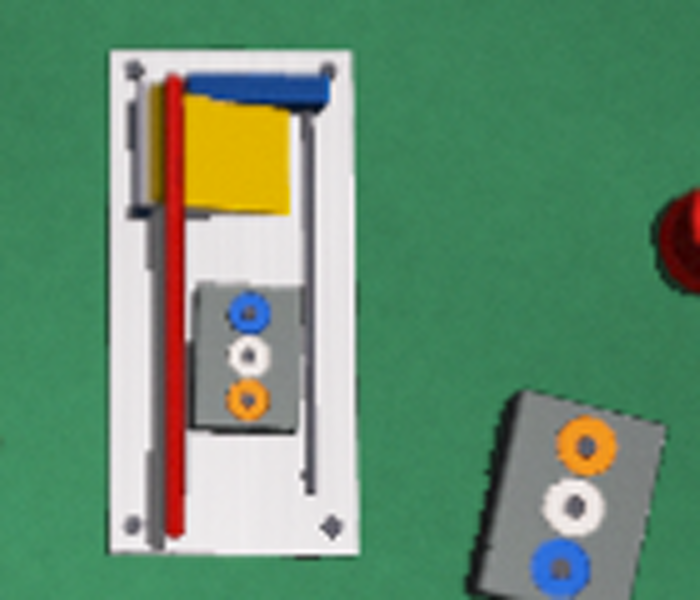

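The crop confirms the small grey block with three bobbins in the lane, crop (248,357), image (389,251). The bar is on its left, so dock y is about world +y and dock x about world +x. Now I'll fit the dock pose.

```bash
cat >> h.py <<'E'
def dk(p,P):
    c,s=np.cos(p[2]),np.sin(p[2]); P=np.atleast_2d(np.array(P,float))/1000
    return np.c_[p[0]+c*P[:,0]-s*P[:,1],p[1]+s*P[:,0]+c*P[:,1],P[:,2]]
E
python3 - <<'E'
from h import *
from scipy.optimize import least_squares
d=dict(np.load('pics/top0.npz'))
f=lambda u,v:((u+.5)/5-.5+340,(v+.5)/5-.5+180)
uv=np.array([f(109,50),f(353,50),f(358,554),f(107,554),f(174,538)])
P=[(75,57,6),(75,-47,6),(-140,-47,6),(-140,57,6),(-133,33.7,58.1)]
r=least_squares(lambda p:(proj(d,dk(p,P))-uv).ravel(),[.6,-.06,0]);p=r.x
print(p,np.round(r.fun.reshape(-1,2),2)); np.save('dock.npy',p)
c=atz(d,*f(248,357),.026); R=np.array([[np.cos(p[2]),np.sin(p[2])],[-np.sin(p[2]),np.cos(p[2])]])
print('cass in dock',R@(c[:2]-p[:2]))
for q in [(193,282),(303,288),(297,433),(190,430)]: print(R@(atz(d,*f(*q),.026)[:2]-p[:2]))
s=dict(np.load('pics/scene0.npz'));im=s['img'][:,:,::-1].copy()
for q in proj(s,dk(p,P+[(-65,34,58),(18,0,26)])): cv2.circle(im,(int(q[0]*16),int(q[1]*16)),24,(255,0,255),-1,shift=4)
cv2.imwrite('pics/ov.png',cv2.resize(im[150:330,160:360],None,fx=3,fy=3))
E
```

```text
[ 0.59647496 -0.06218002  0.01440785] [[-0.09  0.09]
 [-0.32  0.57]
 [ 0.06  0.6 ]
 [ 0.28  0.28]
 [ 0.04 -1.42]]
cass in dock [-0.05912124  0.0006074 ]
[-0.02803022  0.02316567]
[-0.03015906 -0.02241942]
[-0.09042062 -0.01934855]
[-0.08950462  0.02464492]
```

View pics/ov.png

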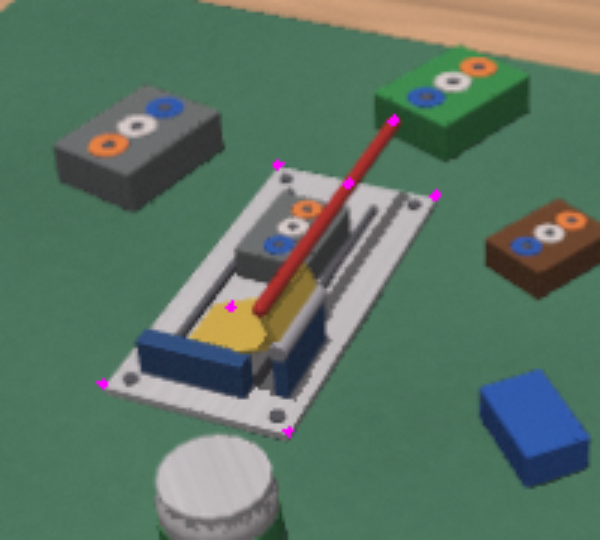

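Overlay matches the corners and bar in the second camera. Dock is at (0.5965, -0.0622) with yaw 0.83°, cassette centre at x = -59 mm. Moving above the spot behind the cassette at height.

servo_tool(
  increments=[
    [[2,-3.07,-3.57,0,0],[2,-6.14,-7.14,0,0],[2,-9.2,-10.7,0,0],[2,-12.3,-14.3,0,0],[2,-15.3,-17.8,0,0]],
  ],
  newtons=20,
)

```text
t: 0.6
tool_pos: [0.2534, 0.397, 0.2197]
tool_rot: [-0.369, -3.12, 0.001]
contact_force: [0.8, 0.5, 1.2]
opening: 0.0199
grip_force: 0.0
```

servo_tool(
  increments=[
    [[2,-3.07,-3.57,0,0],[2,-6.14,-7.14,0,0],[2,-9.2,-10.7,0,0],[2,-12.3,-14.3,0,0],[2,-15.3,-17.8,0,0]],
  ],
)

```text
t: 1.1
tool_pos: [0.3606, 0.1882, 0.22]
tool_rot: [0.369, 3.12, 0.0]
contact_force: [0.4, -0.1, -0.4]
opening: 0.0201
grip_force: 0.0
```

servo_tool(
  increments=[
    [[2,-3.07,-3.57,0,0],[2,-6.14,-7.14,0,0],[2,-9.2,-10.7,0,0],[2,-12.3,-14.3,0,0],[2,-15.3,-17.8,0,0]],
  ],
)

```text
t: 1.6
tool_pos: [0.4678, -0.0208, 0.22]
tool_rot: [-0.371, -3.12, -0.0]
contact_force: [0.8, -0.0, -0.3]
opening: 0.0202
grip_force: 0.0
```

servo_tool(
  increments=[
    [[2,-3.1,-3.7,0,0],[2,-3.1,-3.7,0,-7],[2,-3.1,-3.7,0,-14.3],[2,-3.1,-3.7,0,-14.3]],
  ],
)

```text
t: 2.0
tool_pos: [0.4888, -0.0624, 0.2196]
tool_rot: [0.02, -3.14, -0.001]
contact_force: [-0.5, 0.2, 0.3]
opening: 0.0203
grip_force: 0.0
```

```bash
cat >> h.py <<'E'
def st():
    o=ctrl.get_obs(); p=np.load('dock.npy'); R=cv2.Rodrigues(np.array(o['tool_rot']))[0]
    D=cv2.Rodrigues(np.array([0,0,p[2]]))[0]
    print('t',o['t'],'dock mm',np.round(1000*D.T@(o['tool_pos']-[p[0],p[1],0]),1),'\ntool axes in dock\n',np.round(D.T@R,3),'F',np.round(D.T@o['contact_force'],2),'open',o['opening'])
E
python3 - <<'E'
from h import *
st(); d=shot('scene','s1'); im=d['img'][:,:,::-1]
cv2.imwrite('pics/s1c.png',cv2.resize(im[60:330,130:400],None,fx=2.2,fy=2.2))
E
```

```text
t 2.0 dock mm [-107.7    1.3  219.6] 
tool axes in dock
 [[-1.     0.002 -0.001]
 [ 0.002  1.     0.   ]
 [ 0.001  0.    -1.   ]] F [-0.46  0.2   0.3 ] open 0.020310989549572677
```

View pics/s1c.png

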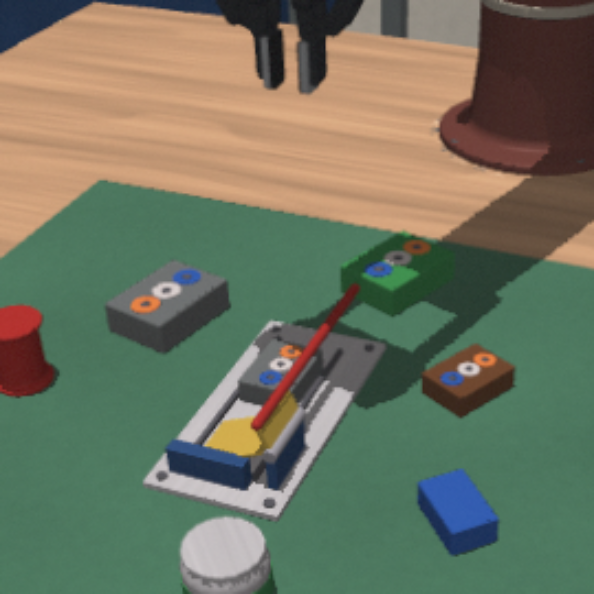

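The fingers are above the lane's open end; the tips are at crop (272,88) and (310,93), and the linkage bulges outwards higher up. Now the tip height relative to the TCP.

```bash
python3 - <<'E'
from h import *
d=dict(np.load('pics/s1.npz')); p=np.load('dock.npy')
D=cv2.Rodrigues(np.array([0,0,p[2]]))[0]
for u,v in[(265,84),(282,88),(300,92),(318,92),(327,85),(327,40),(340,25),(362,5),(236,20),(262,80)]:
    c,r=ray(d,130+u/2.2,60+v/2.2); c=D.T@(c-[p[0],p[1],0]); r=D.T@r
    for X in (-.097,): q=c+r*(X-c[0])/r[0]; print((u,v),np.round(1000*q,1),'rel tcp',np.round(1000*q-[-107.7,1.3,219.6],1))
E
```

```text
(265, 84) [-97.  -14.2 233.5] rel tcp [ 10.7 -15.5  13.9]
(282, 88) [-97.   -1.4 232.2] rel tcp [10.7 -2.7 12.6]
(300, 92) [-97.   12.  231.1] rel tcp [10.7 10.7 11.5]
(318, 92) [-97.   25.4 232.9] rel tcp [10.7 24.1 13.3]
(327, 85) [-97.   32.2 238.8] rel tcp [10.7 30.9 19.2]
(327, 40) [-97.   33.3 270.6] rel tcp [10.7 32.  51. ]
(340, 25) [-97.   42.8 281.9] rel tcp [10.7 41.5 62.3]
(362, 5) [-97.   58.4 297. ] rel tcp [10.7 57.1 77.4]
(236, 20) [-97.  -32.9 277.1] rel tcp [ 10.7 -34.2  57.5]
(262, 80) [-97.  -16.2 236.2] rel tcp [ 10.7 -17.5  16.6]
```

```bash
python3 - <<'E'
from h import *
d=dict(np.load('pics/s1.npz')); t=shot('top','t1'); o=ctrl.get_obs(); T=o['tool_pos']
print(o['t'],T,proj(d,[T,[0,0,0],T-[0,0,.019]]),proj(t,[T]))
a=d['img'][60:200,180:330,::-1].copy(); b=t['img'][190:330,310:460,::-1].copy()
for im,dd,o0 in((a,d,(180,60)),(b,t,(310,190))):
  for q,c in zip(proj(dd,[T,T-[0,0,.019],T+[0,.01,0],T+[0,0,.1]]),[(255,0,255),(255,255,0),(0,255,255),(0,255,0)]): cv2.circle(im,(int(q[0]-o0[0]),int(q[1]-o0[1])),1,c,-1)
cv2.imwrite('pics/ab.png',cv2.resize(np.hstack([a,b]),None,fx=2.6,fy=2.6,interpolation=cv2.INTER_CUBIC))
E
```

```text
2.1 [ 0.48879566 -0.06185926  0.21991933] [[263.39485134 105.29098701]
 [371.69720409 119.94499478]
 [263.97896286 116.69245308]] [[400.67215007 264.70416927]]
```

View pics/ab.png

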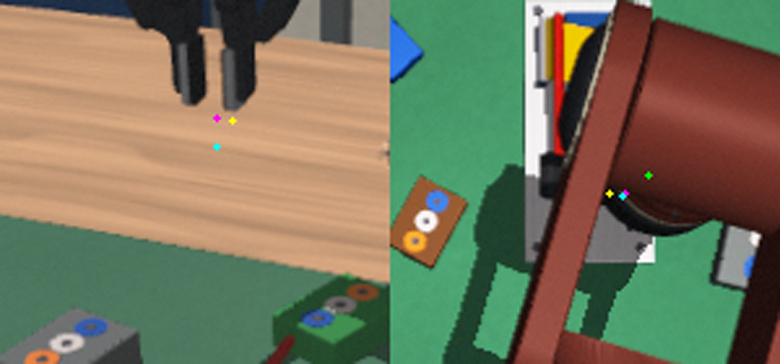

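The tips appear ~10 mm above the reported TCP instead of 19 mm below it. I'll descend partway at lane side and re-measure near known objects.

servo_tool(
  increments=[
    [[2,0,-0.6,3,0],[2,0,-0.6,6,0],[2,0,-0.6,9,0],[2,0,-0.6,11,0],[2,0,-0.6,12,0]],
  ],
)

```text
t: 2.6
tool_pos: [0.4875, -0.0671, 0.0978]
tool_rot: [0.02, -3.138, -0.002]
contact_force: [-0.3, -0.3, 0.1]
opening: 0.0201
grip_force: 0.0
```

```bash
python3 - <<'E'
from h import *
d=shot('scene','s2'); st(); o=ctrl.get_obs(); T=o['tool_pos']
a=d['img'][90:270,170:350,::-1].copy(); a=cv2.resize(a,None,fx=3.3,fy=3.3,interpolation=cv2.INTER_CUBIC)
for q,c in zip(proj(d,[T,T-[0,0,.019],T+[0,.01,0]]),[(255,0,255),(255,255,0),(0,255,255)]): cv2.circle(a,(int((q[0]-170+.5)*3.3),int((q[1]-90+.5)*3.3)),2,c,-1)
cv2.imwrite('pics/s2c.png',a)
E
```

```text
t 2.65 dock mm [-109.3   -3.3   97.2] 
tool axes in dock
 [[-1.     0.001 -0.005]
 [ 0.001  1.     0.001]
 [ 0.005  0.001 -1.   ]] F [-0.84  0.29 -0.61] open 0.02002947005408614
```

View pics/s2c.png

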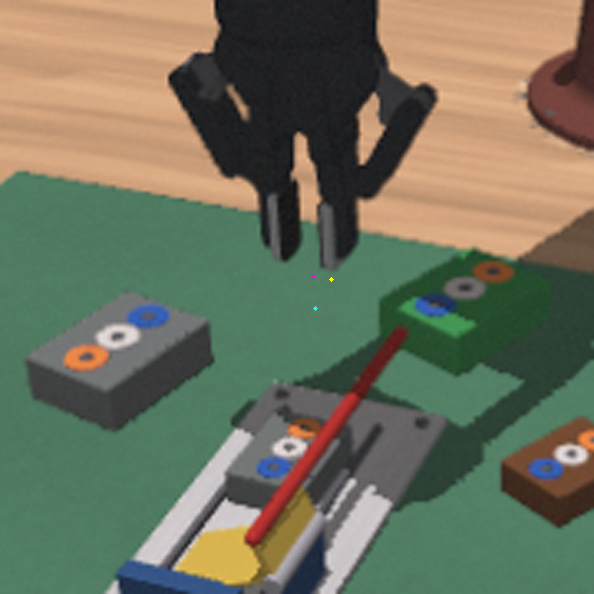

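```bash
python3 - <<'E'
from h import *
d=dict(np.load('pics/s2.npz')); t=shot('top','t2'); p=np.load('dock.npy'); T=ctrl.get_obs()['tool_pos']
print(proj(t,[T]),T)
g=t['img'][200:320,340:470]
for y in range(225,300,3):
    row=t['img'][y,345:440].astype(int); print(y,''.join('#' if r.max()<48 else ('r' if r[0]>1.6*r[1] else ('w' if r.min()>120 else '.')) for r in row))
def tri(a,b):
    c1,r1=ray(d,*a);c2,r2=ray(t,*b); A=np.c_[r1,-r2]; s=np.linalg.lstsq(A,c2-c1,rcond=None)[0]; return c1+s[0]*r1,c2+s[1]*r2
np.save('pics/x.npy',0)
E
```

```text
[[395.55746813 271.74482706]] [ 0.48798891 -0.06736028  0.09880637]
225 .................wwwwwwww...rrrrwww.#####...rrrrrrrrrrrr#rrrrrrrrrrrrrrrrrrrrrrrrr.............
228 .................wwwwwwww...rrrrww######...rrrrrrrrrrrr#rrrrrrrrrrrrrrrrrrrrrrrrrrrrrrrrrrr....
231 .................wwwwwwww...rrrrr######..rrrrrrrrrrrrr#rrrrrrrrrrrrrrrrrrrrrrrrrrrrrrrrrrrrrrrr
234 .................wwwwwwwww..rrrr######.w.rrrrrrrrrrrr#rrrrrrrrrrrrrrrrrrrrrrrrrrrrrrrrrrrrrrrrr
237 .................wwwwwwwww..rrr######.w.rrrrrrrrrrrrrrrrrrrrrrrrrrrrrrrrrrrrrrrrrrrrrrrrrrrrrrr
240 .................wwwwwwwww..rr######...rrrrrrrrrrrrrrrrrrrrrrrrrrrrrrrrrrrrrrrrrrrrrrrrrrrrrrrr
243 .................wwwwwwwww..r######.w.rrrrrrrrrrrrrrrrrrrrrrrrrrrrrrrrrrrrrrrrrrrrrrrrrrrrrrrrr
246 .................wwwwwwwww..######...rrrrrrrrrrrrrrrrrrrrrrrrrrrrrrrrrrrrrrrrrrrrrrrrrrrrrrrrrr
249 .................wwwwwwwww.######.w.rrrrrrrrrrrrrrrrrrrrrrrrrrrrrrrrrrrrrrrrrrrrrrrrrrrrrrrrrrr
252 .................wwwwwwwww.#####...rrrrrrrrrrrrrrrrrrrrrrrrrrrrrrrrrrrrrrrrrrrrrrrrrrrrrrrrrrrr
255 .......................www..
[... 767 characters left out ...]

279 .........................##rrrrrrrrrrrrr.....########..#rr###rr#r######rrrrrrrrrrrrrrrrrrrrrrrr
282 ........................##rrrrrrrrrrrrr.........##########....###rrr############rrrrrrrrrrrrrrr
285 ......................###rrrrrrrrrrrrr...............#################...............####rrrrrr
288 ......................##rrrrrrrrrrrrr.....................................................#####
291 ....................###rrrrrrrrrrrrr......................................................#####
294 .....................#rrrrrrrrrrrrrr.....................................................######
297 ....................##rrrrrrrrrrrrr.....................................................#######
```

```bash
python3 - <<'E'
from h import *
d=dict(np.load('pics/s2.npz'));t=dict(np.load('pics/t2.npz')); p=np.load('dock.npy'); D=cv2.Rodrigues(np.array([0,0,p[2]]))[0]
T=np.array([.488,-.0674,.0985])
for a in[(301.3,118.5),(300,122)]:
  for b in[(366.5,265.5),(366.5,262),(366.5,270)]:
    c1,r1=ray(d,*a);c2,r2=ray(t,*b); s=np.linalg.lstsq(np.c_[r1,-r2],c2-c1,rcond=None)[0]
    u,v=c1+s[0]*r1,c2+s[1]*r2; print(a,b,np.round(1000*(D.T@((u+v)/2-T))),'gap',np.round(1000*np.linalg.norm(u-v),1))
E
```

```text
(301.3, 118.5) (366.5, 265.5) [ -0.  65. 108.] gap 4.7
(301.3, 118.5) (366.5, 262) [  5.  66. 110.] gap 6.6
(301.3, 118.5) (366.5, 270) [ -7.  63. 105.] gap 2.3
(300, 122) (366.5, 265.5) [  1.  64. 102.] gap 3.2
(300, 122) (366.5, 262) [  6.  65. 105.] gap 5.1
(300, 122) (366.5, 270) [-7. 62. 99.] gap 0.8
```

The elbow triangulates right above the TCP in x, so the offset is vertical: the tips are at about the reported z plus 8 mm. I'll descend and confirm by a gentle touch.

servo_tool(
  increments=[
    [[2,0,-0.2,2,0],[2,0,-0.2,4,0],[2,0,-0.2,5.5,0],[2,0,-0.2,6.3,0],[2,0,-0.2,6.3,0]],
  ],
)

```text
t: 3.2
tool_pos: [0.4892, -0.0699, 0.0374]
tool_rot: [0.021, -3.141, -0.0]
contact_force: [-0.6, 0.3, -0.6]
opening: 0.0201
grip_force: 0.0
```

```bash
python3 - <<'E'
from h import *
d=shot('scene','s3'); st(); o=ctrl.get_obs(); T=o['tool_pos']
a=d['img'][130:270,190:330,::-1].copy(); a=cv2.resize(a,None,fx=4,fy=4,interpolation=cv2.INTER_CUBIC)
for q,c in zip(proj(d,[T,T-[0,0,.019],T+[0,.01,0]]),[(255,0,255),(255,255,0),(0,255,255)]): cv2.circle(a,(int((q[0]-190+.5)*4),int((q[1]-130+.5)*4)),2,c,-1)
cv2.imwrite('pics/s3c.png',a)
E
```

```text
t 3.25 dock mm [-106.8   -6.4   38.1] 
tool axes in dock
 [[-1.     0.001  0.001]
 [ 0.001  1.    -0.   ]
 [-0.001 -0.    -1.   ]] F [ 0.56 -0.26 -0.27] open 0.019754187235842515
```

View pics/s3c.png

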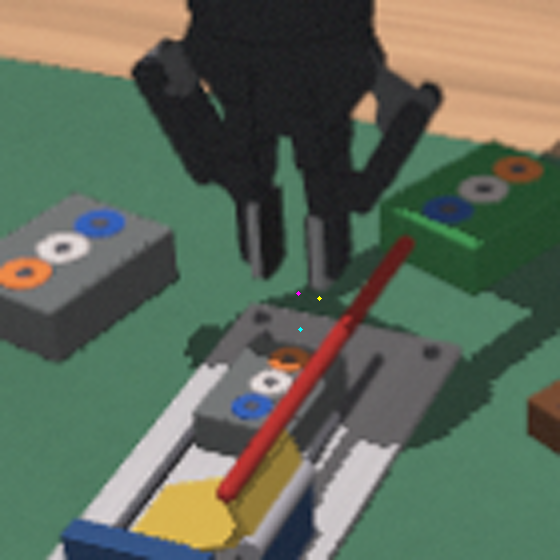

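Tips at crop (265,275) and (318,285) are well above the plate. Creeping down.

servo_tool(
  increments=[
    [[2,0,0,1,0],[2,0,0,1.8,0],[2,0,0,2,0],[2,0,0,2,0]],
  ],
)

```text
t: 3.65
tool_pos: [0.4886, -0.0698, 0.0166]
tool_rot: [0.022, -3.14, -0.001]
contact_force: [0.1, -0.6, 0.5]
opening: 0.0197
grip_force: 0.0
```

servo_tool(
  increments=[
    [[2,0,0,0.2,0],[2,0,0,0.4,0],[2,0,0,0.6,0],[2,0,0,0.6,0]],
  ],
)

```text
t: 4.05
tool_pos: [0.489, -0.0699, 0.011]
tool_rot: [0.022, -3.141, -0.0]
contact_force: [-0.5, 0.9, -0.1]
opening: 0.0199
grip_force: 0.0
```

servo_tool(
  increments=[
    [[2,0,0,0.2,0],[2,0,0,0.3,0],[2,0,0,0.3,0]],
  ],
)

```text
t: 4.35
tool_pos: [0.489, -0.07, 0.0081]
tool_rot: [0.022, -3.141, -0.0]
contact_force: [-0.4, -0.1, -0.2]
opening: 0.02
grip_force: 0.0
```

servo_tool(
  increments=[
    [[2,0,0,0.15,0],[2,0,0,0.3,0],[2,0,0,0.3,0]],
  ],
)

```text
t: 4.65
tool_pos: [0.4893, -0.07, 0.0054]
tool_rot: [-0.022, 3.141, -0.0]
contact_force: [-0.7, 0.6, 1.6]
opening: 0.0198
grip_force: 0.0
```

```bash
python3 - <<'E'
from h import *
d=shot('scene','s4'); st(); o=ctrl.get_obs(); T=o['tool_pos']
a=d['img'][160:270,200:310,::-1].copy(); a=cv2.resize(a,None,fx=5.4,fy=5.4,interpolation=cv2.INTER_CUBIC)
cv2.imwrite('pics/s4c.png',a)
E
```

```text
t 4.7 dock mm [-107.3   -6.3    5.5] 
tool axes in dock
 [[-1.     0.001  0.   ]
 [ 0.001  1.    -0.   ]
 [-0.    -0.    -1.   ]] F [-0.61  0.47  1.37] open 0.01979110365626785
```

View pics/s4c.png

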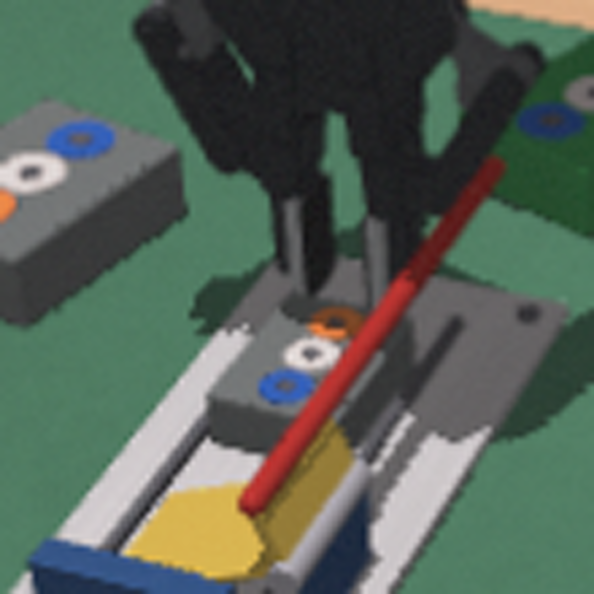

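The fingertips stand just behind the cassette and bar A-side looks clear. I'll probe slightly more to confirm the rail touch.

servo_tool(
  increments=[
    [[2,0,0,0.15,0],[2,0,0,0.15,0]],
  ],
)

```text
t: 4.9
tool_pos: [0.4903, -0.0706, 0.0049]
tool_rot: [-0.022, 3.139, -0.002]
contact_force: [1.6, -3.0, 3.9]
opening: 0.02
grip_force: 0.0
```

servo_tool(
  increments=[
    [[2,0,0,-0.4,0],[2,0,0,-0.85,0],[2,0,0,-0.85,0]],
  ],
)

```text
t: 5.2
tool_pos: [0.4895, -0.07, 0.0128]
tool_rot: [-0.022, 3.141, -0.0]
contact_force: [0.5, 0.1, 0.7]
opening: 0.02
grip_force: 0.0
```

Rail touch confirmed (3.9 N at z≈5 mm), so tip = reported z + 5; the tips are now at ≈18 mm. Pushing the bar outwards.

servo_tool(
  increments=[
    [[2,0,0.3,0,0],[2,0,0.6,0,0],[2,0,0.8,0,0],[2,0,0.8,0,0]],
  ],
)

```text
t: 5.6
tool_pos: [0.4888, -0.0616, 0.0121]
tool_rot: [0.023, -3.141, -0.0]
contact_force: [0.2, -1.0, -0.1]
opening: 0.02
grip_force: 0.0
```

servo_tool(
  increments=[
    [[2,0,0.2,0,0],[2,0,0.4,0,0],[2,0,0.4,0,0]],
  ],
)

```text
t: 5.9
tool_pos: [0.4889, -0.0578, 0.0123]
tool_rot: [0.022, -3.141, -0.0]
contact_force: [0.7, 0.5, -0.0]
opening: 0.0203
grip_force: 0.0
```

servo_tool(
  increments=[
    [[2,0,0.2,0,0],[2,0,0.4,0,0],[2,0,0.4,0,0]],
  ],
)

```text
t: 6.2
tool_pos: [0.4892, -0.0545, 0.0129]
tool_rot: [-0.022, 3.141, -0.002]
contact_force: [-1.9, -3.6, 3.6]
opening: 0.02
grip_force: 2.5
```

```bash
cat >> h.py <<'E'
def bar(f):
    # cover angle from the bar's red pixels near its mouth end/free end, both cameras
    p=np.load('dock.npy'); s=shot('scene',f); h=cv2.cvtColor(s['img'],cv2.COLOR_RGB2HSV)
    m=((h[...,0]<6)|(h[...,0]>174))&(h[...,1]>150)&(h[...,2]>60); m[:,:230]=0; m[:,330:]=0; m[:170]=0;m[270:]=0
    best=[]
    for a in np.arange(0,.82,.02):
        x=np.linspace(-130,-2,90); y=43+24*np.sin(a-.4); z=36+24*np.cos(a-.4)
        q=np.round(proj(s,dk(p,[(X,y,z) for X in x]))).astype(int); best.append((m[q[:,1],q[:,0]].mean(),round(a,2)))
    print('bar fit',[b[1] for b in best if b[0]>max(best)[0]-.03],max(best)[0])
E
python3 - <<'E'
from h import *
st(); bar('s5')
E
```

```text
t 6.2 dock mm [-107.1    9.3   12.9] 
tool axes in dock
 [[-1.     0.     0.   ]
 [ 0.     1.    -0.001]
 [-0.    -0.001 -1.   ]] F [-1.98 -3.56  3.64] open 0.01995514023421992
bar fit [np.float64(0.02), np.float64(0.04), np.float64(0.06), np.float64(0.08), np.float64(0.1), np.float64(0.12), np.float64(0.14), np.float64(0.16), np.float64(0.18), np.float64(0.2), np.float64(0.22), np.float64(0.24)] 0.8333333333333334
```

servo_tool(
  increments=[
    [[2,0,0.3,0,0],[2,0,0.6,0,0],[2,0,0.6,0,0]],
  ],
)

```text
t: 6.55
tool_pos: [0.4896, -0.0484, 0.0136]
tool_rot: [-0.022, 3.14, -0.002]
contact_force: [-4.3, -3.8, 8.1]
opening: 0.0199
grip_force: 4.6
```

servo_tool(
  increments=[
    [[2,0,0.3,0,0],[2,0,0.6,0,0],[2,0,0.6,0,0]],
  ],
)

```text
t: 6.85
tool_pos: [0.4898, -0.0421, 0.0132]
tool_rot: [-0.022, 3.139, -0.001]
contact_force: [-0.3, -3.4, 5.4]
opening: 0.0201
grip_force: 2.8
```

```bash
python3 - <<'E'
from h import *
st(); bar('s6'); bar('s6')
s=dict(np.load('pics/s6.npz'));a=s['img'][160:270,200:310,::-1]; cv2.imwrite('pics/s6c.png',cv2.resize(a,None,fx=5.4,fy=5.4,interpolation=cv2.INTER_CUBIC))
E
```

```text
t 6.85 dock mm [-106.4   21.6   13.2] 
tool axes in dock
 [[-1.     0.001  0.002]
 [ 0.001  1.    -0.   ]
 [-0.002 -0.    -1.   ]] F [-0.31 -3.42  5.38] open 0.02005742993180821
bar fit [np.float64(0.58), np.float64(0.6), np.float64(0.62), np.float64(0.64), np.float64(0.66), np.float64(0.68), np.float64(0.7), np.float64(0.72), np.float64(0.74), np.float64(0.76)] 0.8333333333333334
bar fit [np.float64(0.58), np.float64(0.6), np.float64(0.62), np.float64(0.64), np.float64(0.66), np.float64(0.68), np.float64(0.7), np.float64(0.72), np.float64(0.74), np.float64(0.76)] 0.8333333333333334
```

Cover is at ≈0.67 rad. Now pushing the cassette in while holding the bar.

servo_tool(
  increments=[
    [[2,-0.5,0,0,0],[2,-1,0,0,0],[2,-1.6,0,0,0],[2,-2.2,0,0,0],[2,-2.8,0,0,0]],
  ],
)

```text
t: 7.45
tool_pos: [0.5153, -0.0414, 0.0117]
tool_rot: [0.022, -3.137, -0.001]
contact_force: [-4.8, -1.7, 5.3]
opening: 0.0203
grip_force: 3.7
```

```bash
python3 - <<'E'
from h import *
st(); bar('s7')
s=dict(np.load('pics/s7.npz'));a=s['img'][160:270,200:310,::-1]; cv2.imwrite('pics/s7c.png',cv2.resize(a,None,fx=5.4,fy=5.4,interpolation=cv2.INTER_CUBIC))
E
```

```text
t 7.45 dock mm [-80.9  22.   11.7] 
tool axes in dock
 [[-1.     0.    -0.004]
 [ 0.     1.     0.001]
 [ 0.004  0.001 -1.   ]] F [-4.86 -1.66  5.28] open 0.020342029435227203
bar fit [np.float64(0.66), np.float64(0.68), np.float64(0.7), np.float64(0.72), np.float64(0.74), np.float64(0.76), np.float64(0.78), np.float64(0.8)] 0.6222222222222222
```

View pics/s7c.png

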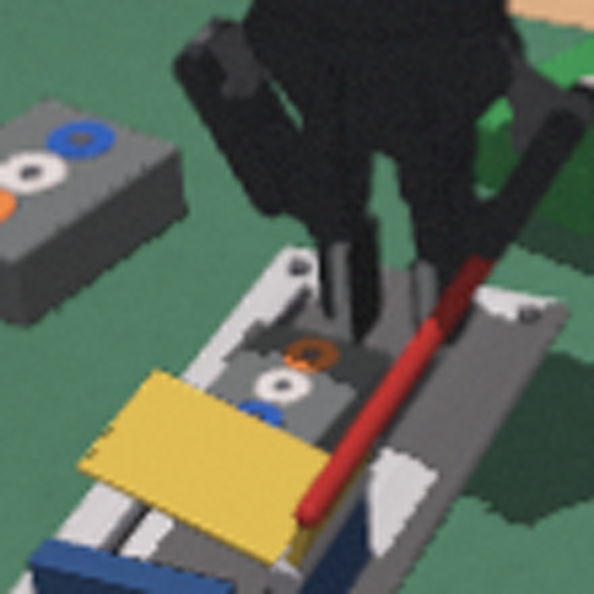

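The cover is held open (yellow plate raised) and finger B is behind the cassette. Continuing.

servo_tool(
  increments=[
    [[2,-0.7,0,0,0],[2,-1.4,0,0,0],[2,-2.1,0,0,0],[2,-2.7,0,0,0],[2,-3.2,0,0,0]],
  ],
)

```text
t: 8.0
tool_pos: [0.5475, -0.041, 0.0116]
tool_rot: [0.022, -3.138, -0.001]
contact_force: [-5.3, -2.8, 5.5]
opening: 0.0199
grip_force: 3.3
```

```bash
python3 - <<'E'
from h import *
st(); bar('s8')
E
```

```text
t 8.0 dock mm [-48.6  21.9  11.6] 
tool axes in dock
 [[-1.     0.    -0.004]
 [ 0.     1.     0.001]
 [ 0.004  0.001 -1.   ]] F [-5.3  -2.75  5.46] open 0.01992934161487375
bar fit [np.float64(0.64), np.float64(0.66), np.float64(0.68), np.float64(0.7), np.float64(0.72), np.float64(0.74), np.float64(0.76), np.float64(0.78), np.float64(0.8)] 0.35555555555555557
```

servo_tool(
  increments=[
    [[2,-0.5,0,0,0],[2,-1,0,0,0],[2,-1.5,0,0,0],[2,-1.9,0,0,0],[2,-2.1,0,0,0]],
  ],
)

```text
t: 8.55
tool_pos: [0.5692, -0.0408, 0.0118]
tool_rot: [0.022, -3.14, -0.001]
contact_force: [-4.7, -3.4, 3.8]
opening: 0.0202
grip_force: 2.9
```

servo_tool(
  increments=[
    [[2,-0.1,0,0,0],[2,-0.2,0,0,0],[2,-0.3,0,0,0],[2,-0.3,0,0,0]],
  ],
)

```text
t: 8.95
tool_pos: [0.5729, -0.0409, 0.0123]
tool_rot: [-0.022, 3.141, -0.0]
contact_force: [-4.0, -2.7, 1.1]
opening: 0.0199
grip_force: 2.1
```

```bash
python3 - <<'E'
from h import *
st(); bar('s9')
E
```

```text
t 8.95 dock mm [-23.3  21.6  12.3] 
tool axes in dock
 [[-1.     0.001  0.   ]
 [ 0.001  1.    -0.   ]
 [-0.    -0.    -1.   ]] F [-4.   -2.63  1.11] open 0.01992291434065574
bar fit [np.float64(0.64), np.float64(0.66), np.float64(0.68), np.float64(0.7), np.float64(0.72), np.float64(0.74), np.float64(0.76), np.float64(0.78), np.float64(0.8)] 0.23333333333333334
```

servo_tool(
  increments=[
    [[2,-0.1,0,0,0],[2,-0.2,0,0,0],[2,-0.2,0,0,0]],
  ],
)

```text
t: 9.3
tool_pos: [0.5735, -0.0408, 0.0122]
tool_rot: [0.022, -3.138, -0.0]
contact_force: [-7.4, -3.3, 6.4]
opening: 0.0197
grip_force: 4.9
```

servo_tool(
  increments=[
    [[2,-0.1,0,0,0],[2,-0.2,0,0,0],[2,-0.2,0,0,0]],
  ],
)

```text
t: 9.6
tool_pos: [0.5738, -0.0408, 0.012]
tool_rot: [0.022, -3.134, -0.0]
contact_force: [-13.6, -3.6, 10.6]
opening: 0.0202
grip_force: 8.3
```

The push has stalled at the stop (TCP x -22.4, force rising), which matches the expected home position. Backing off, releasing the bar, then rising.

servo_tool(
  increments=[
    [[2,0.4,0,0,0],[2,0.8,0,0,0],[2,1.2,0,0,0],[2,1.2,0,0,0]],
  ],
)

```text
t: 10.0
tool_pos: [0.5658, -0.0412, 0.0133]
tool_rot: [-0.021, 3.138, -0.001]
contact_force: [2.8, -2.8, 3.9]
opening: 0.0198
grip_force: 2.7
```

servo_tool(
  increments=[
    [[2,0,-0.5,0,0],[2,0,-1,0,0],[2,0,-1.5,0,0],[2,0,-2,0,0],[2,0,-2.4,0,0]],
  ],
)

```text
t: 10.5
tool_pos: [0.5639, -0.0648, 0.0112]
tool_rot: [0.022, -3.139, -0.002]
contact_force: [-0.4, 0.7, 0.3]
opening: 0.0205
grip_force: 0.0
```

servo_tool(
  increments=[
    [[2,0,0,0,0],[2,0,0,-1,0],[2,0,0,-3,0],[2,0,0,-6,0],[2,0,0,-10,0]],
  ],
)

```text
t: 11.0
tool_pos: [0.5635, -0.0643, 0.1119]
tool_rot: [0.022, -3.138, -0.002]
contact_force: [1.3, 0.1, 1.4]
opening: 0.0198
grip_force: 0.0
```

servo_tool(
  increments=[
    [[2,4,0,-3,0],[2,8,0,-6,0],[2,12,0,-8,0],[2,15,0,-8,0],[2,15,0,-8,0]],
  ],
)

```text
t: 11.5
tool_pos: [0.4134, -0.0668, 0.1937]
tool_rot: [-0.021, 3.139, -0.002]
contact_force: [-0.2, 0.3, -0.8]
opening: 0.0199
grip_force: 0.0
```

```bash
python3 - <<'E'
from h import *
st(); bar('s10'); t=shot('top','t10'); p=np.load('dock.npy')
D=cv2.Rodrigues(np.array([0,0,p[2]]))[0]; D2=D[:2,:2].T
s=dict(np.load('pics/s10.npz'))
# visible cassette: orange bobbin ring centroid, rear edge along the centre line
for n,d in(('scene',s),('top',t)):
    h=cv2.cvtColor(d['img'],cv2.COLOR_RGB2HSV)
    z=[(X,-8.,26) for X in range(-40,20,2)]
    q=np.round(proj(d,dk(p,z))).astype(int); print(n,[(int(a[0]),d['img'][v,u].tolist()) for a,(u,v) in zip(z,q)])
E
```

```text
t 11.5 dock mm [-183.2   -2.   193.7] 
tool axes in dock
 [[-1.     0.001  0.003]
 [ 0.001  1.    -0.001]
 [-0.003 -0.001 -1.   ]] F [-0.22  0.3  -0.84] open 0.019895899498602237
bar fit [np.float64(0.18), np.float64(0.2), np.float64(0.22), np.float64(0.24), np.float64(0.26), np.float64(0.28), np.float64(0.3), np.float64(0.32), np.float64(0.34), np.float64(0.36), np.float64(0.38)] 1.0
scene [(-40, [194, 189, 190]), (-38, [195, 189, 191]), (-36, [179, 173, 176]), (-34, [194, 188, 190]), (-32, [195, 189, 191]), (-30, [195, 189, 191]), (-28, [195, 189, 191]), (-26, [195, 189, 191]), (-24, [186, 182, 183]), (-22, [195, 189, 192]), (-20, [193, 187, 190]), (-18, [195, 190, 192]), (-16, [194, 188, 191]), (-14, [194, 189, 191]), (-12, [148, 145, 147]), (-10, [148, 145, 147]), (-8, [112, 114, 114]), (-6, [113, 113, 112]), (-4, [124, 100, 83]), (-2, [134, 127, 102]), (0, [207, 173, 84]), (2, [217, 182, 81]), (4, [217, 182, 81]), (6, [216, 181, 79]), (8, [217, 182, 81]), (10, [217, 182, 81]), (12, [217, 182, 81]), (14, [217, 182, 81]), (16, [217, 181, 80]), (18, [216, 180, 79])]
top [(-40, [238, 236, 237]), (-38, [239, 236, 238]), (-36, [239, 236, 238]), (-34, [239, 236, 238]), (-32, [240, 237, 238]), (-30, [240, 237, 238]), (-28, [240, 237, 237]), (-26, [239, 236, 238]), (-24, [239, 237, 238]), (-22, [240, 237, 239]), (-20, [228, 226, 226]), (-18, [93, 91, 90]), (-16, [36, 35, 36]), (-14, [78, 82, 81]), (-12, [145, 149, 148]), (-10, [145, 149, 148]), (-8, [142, 146, 141]), (-6, [154, 147, 138]), (-4, [181, 149, 127]), (-2, [195, 145, 95]), (0, [191, 119, 45]), (2, [179, 118, 49]), (4, [184, 153, 52]), (6, [243, 218, 8]), (8, [242, 211, 5]), (10, [242, 210, 0]), (12, [242, 212, 2]), (14, [242, 210, 0]), (16, [242, 211, 5]), (18, [243, 213, 6])]
```

The rear edge reads ≈ -12 to -13 mm in both cameras (home is -12), the bar angle is consistent with 0.22 rad, and the hand is clear. Handing in.

```bash
python3 -c "
from station import ctrl
print(ctrl.finish_job())"
```

```text
the job is handed in; nothing more can be done
None
```

I pushed the cassette home against the end stop, let the cover spring down onto it, moved the hand clear, and handed the job in at about 11.6 s. The hand-in gave no verdict. My last pictures put the cassette's rear edge within about 1 mm of home, with the cover angle consistent with resting on it.

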